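# Fit the hammer-head door stop into the sliding-door track

### The job

Fit the door stop into the sliding-door track that is screwed down on the counter: lift the stop out of its wooden block, push its hammer head down through the open part of the slot against the spring strip, give it a quarter turn (either way) so that the head catches under both lips and the handle stands square across the track, then slide it along, still caught, until it has pressed the damper's plunger about half way in, and let go. Work gently: meet the lips slowly and never knock or force the stop hard against the track, and leave the other kitchen things where they are.

Things in the scene. Friction and masses are not known exactly. Their poses are not given: they have to be found in the camera images.
- stop: door stop, 59 mm high, 0.1 kg, upright in the wooden block, head in its slot, collar on its top. Origin: centre of the head's underside, z up. Upwards: steel hammer head 30 (x) x 12 mm (y), z 0 to 7 mm; steel stem 11 mm across, z 7 to 15; round grey collar 28 mm across, z 15 to 27; grey bar handle 36 (x, the same way as the head) x 12 mm (y), z 27 to 59.
- stop_grip (a point): the middle of the stop's bar handle, on its axis, 49 mm above the underside of the head and 22 mm above the collar's top: the place to grip, fingers across the 12 mm thickness. Axes as the stop's.
- block: beech parking block, fixed, 70 x 50 x 22 mm, with a 34 (x) x 16 mm (y) slot right through its centre. Origin: centre of its underside, on the counter.
- track: sliding-door track, fixed: aluminium channel 260 (its x) x 42 (y) x 30 mm high, slot up, ends closed. Origin: centre of its underside, on the counter. The slot runs along x on the centre line, 14 mm wide; the lips beside it are 3 mm thick (z 27 to 30 mm); inside it is 36 mm wide. The caught stop (its origin 20 mm above the track's) slides along the slot against about 2 to 11 N of friction.
- track_open (a point): a point on the slot's centre line level with the lips' top (30 mm above the counter), 60 mm from the track's centre on the -x side: the middle of the open part of the slot (100 mm long), where the stop goes in. Axes as the track's. Meet the lips, from above or below, at 10 to 15 mm/s at most: a gripped stop knocks hard on the rigid track when faster.
- strip (a joint): spring strip under the lips, whole track: m pressed down, 0 at rest (top 1 mm below the lips' underside), bottoms at 0.0135; pushes up 5 N plus 0.35 N per mm. Stop pushed fully down: collar on the lips, strip at 0.011, head 5 mm clear of the lips. From 0.007 to 0.011 the head clears the lips and can turn. Caught and let rise: 0.006. Unturned, the strip pushes the stop out.
- track_end (a point): top of the track's +x end, on the centre line, level with the lips' top. Axes as the track's. On this half sits the damper, fixed, NOT measured: a grey housing 40 (x) x 26 x 17 mm high, its centre 20 to 70 mm from this end. Its plunger, 9 mm thick with a 10 mm black tip, axis 8 mm above the lips, reaches 30 mm out of the housing towards -x: the tip is 70 to 120 mm from this end.
- plunger (a joint): travel of the damper's plunger in m: 0 fully out, 0.014 fully in; half way is 0.007. It pushes back with about 2.2 N when just touched and 2.8 N fully in, and follows the stop back if withdrawn. The caught stop's collar meets the tip when its axis is 14 mm short of it.
- egg_cup: bystander: small white ceramic egg cup, 48 mm across, 62 mm high, standing; origin at the centre of its foot
- pastry_wheel: bystander: beech pastry wheel lying flat, 190 mm long (wheel end at its +x), 24 mm high; origin on the counter near its middle
- bowl: bystander: blue plastic bowl, 140 mm across, 60 mm high; origin under its centre
- jar: bystander: glass jar with steel cap, 70 mm across, 90 mm high; origin under its centre
- cupboard_knob: bystander: round cupboard knob standing on its disc foot, 34 mm across, 38 mm high, no hammer head; origin under its centre
- spoon: bystander: wooden spoon lying along its x, about 220 mm long; origin near its middle, on the counter
- mug: bystander: white mug, 76 mm across, 80 mm high; origin under its centre
Not all that is in view belongs to the job. What is shaped like the stop but blue is not meant.

How it is judged:
On the way, in this order (a step that is already met when the one before it is completed fails the run):
1. the head is pushed in below the lips, lengthwise in the slot (y of stop in the frame of track between -0.004 and 0.004 m and x of stop in the frame of track between -0.125 and 0.125 m and angle between stop's own z axis and vertical below 0.12 rad and angle between the x axis of stop and the x axis of track, either way round below 0.35 rad and z of stop in the frame of track below 0.0195 m and value of joint plunger below 0.003 m), for 0.1 s.
2. the head is turned a quarter turn and caught under the lips (y of stop in the frame of track between -0.004 and 0.004 m and x of stop in the frame of track between -0.125 and 0.125 m and angle between stop's own z axis and vertical below 0.12 rad and angle between the x axis of stop and the y axis of track, either way round below 0.26 rad and z of stop in the frame of track between 0.0165 and 0.0225 m), for 0.2 s.
At the end, for the whole second after the job is handed in: the stop is caught in the track: handle square across it within 15 degrees, upright within 7 degrees, centred in the slot within 4 mm, its origin 16.5 to 22.5 mm above the track's underside; the damper's plunger is held 3 to 11 mm in; the stop is released and at rest (all of step 2 and value of joint plunger between 0.003 and 0.011 m and linear speed of stop below 0.01 m/s and contact force between the fingers and stop below 0.1 N); the robot touches nothing.
It fails at once if the stop is forced against the track or its spring strip with more than 50 N (contact force between stop and track above 50 N).
It fails at once if another kitchen thing is moved by more than 30 mm (distance of any of egg_cup, pastry_wheel, bowl, jar, cupboard_knob, spoon, mug from where it was at the start of the episode above 0.03 m).
It also fails if it takes over 62 s, if anything falls off the work surface, if the arm or the gripper's body presses on something with over 40 N, if the wrist force passes 120 N, or if a joint passes its speed limit or range.

### The arm

A 7-joint arm with a two-finger parallel gripper is mounted at the origin on the work surface. World frame = base frame: x ahead of the robot, y to its left, z up, the work surface at z = 0. Lengths are in m, angles in rad, forces in N, time in s.
With the tool pointing down it reaches from about 0.4 to 0.875 m from the base axis. Payload 19.3 kg.
Tool frame: the origin (TCP) lies between the finger pads; the fingertips stand bot.tcp_to_tips ahead of it and the grasp point (between the pads) is the TCP (bot.tcp_to_tips is the distance from the TCP to the fingertips, in m); z points along the fingers, y is the line along which they close (so a half turn about z gives the same grasp; the last joint's range is limited). The gripper opens to 85 mm and grips with 20 to 120 N. Pads are 22 mm wide; open, the fingers measure 114 mm over their backs; the gripper's body (76 mm by 85 mm) begins 54 mm behind the grasp point. The pads swing forward as they close: fully open they stand 13 mm farther back than shut.
Start: joints at [-1.198, 0.521, -0.036, 1.599, 0.021, 1.021, -0.113], TCP at [0.268, 0.565, 0.25] pointing down, gripper open.
Joint ranges: [-2.91, 2.91], [-0.3, 2.13], [-1.5, 1.42], [0.17, 2.43], [-1.26, 4.41], [0.16, 1.93], [-2.52, 2.52]. Speed limits (rad/s): [1.89, 1.89, 2.39, 2.39, 3.01, 3.01, 3.01].

### API

Orientations are given as [roll, pitch, yaw] about the fixed x, y, z axes, in that order (R = Rz(yaw) Ry(pitch) Rx(roll)).
In Python, from workcell import telemetry, grab_frame, bot gives the robot as it stands. The module is installed in compiled form; this text tells all that it offers.
- The arm moves only by the shell command python3 -m crank 'ROWS' [FORCE]. ROWS is text: rows parted by semicolons, each of 7 numbers parted by spaces: the finger opening in m, from 0 to 0.0854, then the shift along the tool's x, y, z in m, then the turn, a rotation vector about the tool's x, y, z in degrees. A call has exactly 8 rows; each row shifts and turns the commanded pose from where the row before left it, along the tool's axes as they then stand; what a row does not reach is not made up. A row lasts 1/12 s, in which the tool goes at most 41.7 mm and 7.16 degrees, less where a joint would pass 70% of its speed; a pose out of reach is approached as far as the arm can. A call with a gripper value outside its range is refused whole. The fingers move at their own pace and stop on an object; FORCE is the grip in N (left out, the last holds). Time passes only in rows, so rows that do not move let the fingers close, or fill a call up. It gives the time, the measured TCP pose, the force, the opening and the grip force at its end, in the units of the state.
- telemetry.observe(): the state, without advancing time (a new reading comes with each control period).
- grab_frame(name): name is "side" or "top"; returns a dict with "pixels" (400x640x3 uint8, red, green, blue), "depth" (400x640 float32, m along the optical axis (not along the pixel's ray), 0 where there is no reading), "vertical_fov" (degrees; the focal length in pixels is half the picture's height over the tangent of half this angle, whatever the lens; pixels are square), "cx", "cy" (the principal point, pixels), "R" (3x3) and "t" (3): a world point X has camera coordinates R X + t. Camera axes: x right, y down, z forward; pixel columns grow to the right and rows downward; lengths in m; the calibration is good to about 2 mm. A picture is of the moment at which its call begins.
- bot.job_done(): hands the job in; it is judged then, once.
The state is a dict: "clock": time; "qpos": joint angles; "qd": joint speeds; "joint_efforts": joint torques, N m; "position": TCP position; "tool_rot": TCP orientation; "force": force on the tool from outside, world axes, zero at the start; "moment": the same for the moment, N m; "grip_width": finger opening in m; "finger_force": force on a finger pad.
Only numpy, scipy, OpenCV 4.12 (cv2) and the standard library are available. Lean on these libraries where they do the work, as an engineer would, in place of code of your own. Each camera call takes 0.05 s, during which the arm holds its last target. There are 200 camera calls.

## Working session

There is one attempt and no reset: what is moved stays moved. The work goes in short steps, Python scripts to look and compute and a shell command to move; the robot and the scene stay as the last step left them, time stands still between calls to the robot, and variables do not carry over. Pictures are saved under pics/ and viewed, at most 10 in all, crops included, and the job is handed in when it is done.

```bash
mkdir -p pics
cat > h.py <<'E'
import numpy as np,cv2
from workcell import telemetry,grab_frame,bot
def save(f,n): cv2.imwrite('pics/'+n,cv2.cvtColor(f['pixels'],cv2.COLOR_RGB2BGR))
def foc(f): return 200/np.tan(np.radians(f['vertical_fov']/2))
def plane(f,u,v,z):
    d=np.array([(u-f['cx'])/foc(f),(v-f['cy'])/foc(f),1.]);R=np.array(f['R']);c=-R.T@np.array(f['t']);d=R.T@d
    return c+d*(z-c[2])/d[2]
def proj(f,X):
    p=np.array(f['R'])@np.array(X)+np.array(f['t']);return p[:2]/p[2]*foc(f)+[f['cx'],f['cy']]
def cloud(f):
    v,u=np.mgrid[:400,:640];d=f['depth'];p=np.stack([(u-f['cx'])/foc(f)*d,(v-f['cy'])/foc(f)*d,d],-1)
    return (p-np.array(f['t']))@np.array(f['R'])
E
python3 - <<'E'
from h import *
for n in('top','side'):
    f=grab_frame(n);save(f,n+'0.png');print(n,f['vertical_fov'],f['cx'],f['cy'],-np.array(f['R']).T@f['t'],np.round(f['R'],2).tolist())
s=telemetry.observe();print(s,bot.tcp_to_tips)
E
```

```text
top 51.666482052054775 317.76148677331815 195.20641090336213 [ 0.44312344 -0.06739342  1.2515672 ] [[-0.03, -1.0, -0.03], [-0.99, 0.03, -0.11], [0.11, 0.02, -0.99]]
side 43.35953085525915 319.5202824301519 190.04092475608067 [0.50573325 0.98828488 0.62767053] [[-1.0, -0.07, 0.01], [-0.04, 0.46, -0.89], [0.06, -0.88, -0.46]]
{'clock': 0.1, 'qpos': array([-1.19820295,  0.5219773 , -0.03631637,  1.59990863,  0.02121041,
        1.02108301, -0.1128112 ]), 'qd': array([ 1.33949033e-03, -1.45329611e-03,  2.29378496e-05, -3.99932804e-04,
       -1.87227297e-03, -1.69431460e-04, -1.39021974e-03]), 'joint_efforts': array([ 3.32018120e-03, -9.28480840e+01,  1.98456332e+00, -3.70534587e+01,
        1.83397037e-02,  5.36902458e-03,  9.87555552e-06]), 'position': array([0.26771559, 0.5644736 , 0.2497843 ]), 'tool_rot': array([-3.14060496e+00,  8.17430540e-05,  2.69877222e+00]), 'force': array([-0.34432502, -0.40038832,  0.51006525]), 'moment': array([ 0.0081259 ,  0.00092547, -0.02606645]), 'finger_force': 0.0, 'grip_width': 0.08550257180023531} 0.019
```

View pics/top0.png

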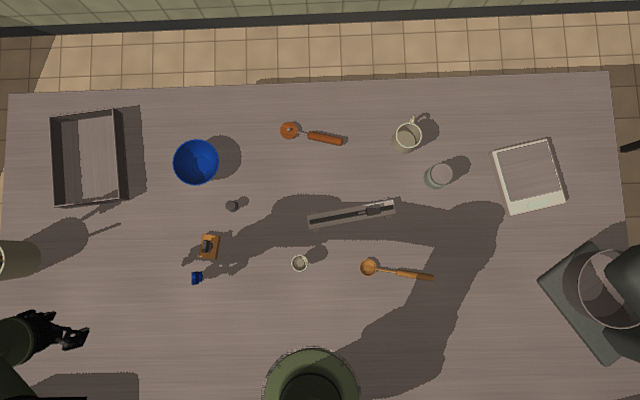

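View pics/side0.png

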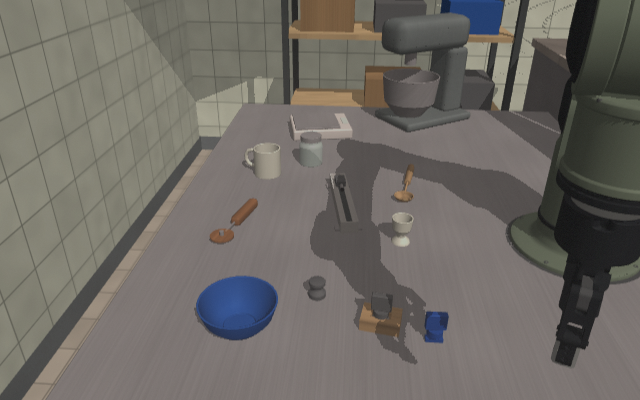

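Top view: the grey stop stands in its beech block at (209,246). Lookalikes are the blue stop at (197,278) and the cupboard knob at (233,206). The track runs (308,220)–(396,206), with the damper at about (375,209). In the side view the stop is at (381,308) and the track runs (340,180)–(345,225). I choose the grey one in the block.

Run:
```python
from h import *
t=grab_frame('top');s=grab_frame('side')
def crop(f,x,y,w,h): return cv2.resize(cv2.cvtColor(f['pixels'][y:y+h,x:x+w],cv2.COLOR_RGB2BGR),(400,300),interpolation=cv2.INTER_CUBIC)
cv2.imwrite('pics/c.png',np.vstack([np.hstack([crop(t,180,220,64,48),crop(s,340,280,80,60)]),np.hstack([crop(t,300,170,104,78),crop(s,290,160,104,78)])]))
C=cloud(t);D=cloud(s)
hsv=cv2.cvtColor(t['pixels'],cv2.COLOR_RGB2HSV)
# heights
for nm,(x0,y0,x1,y1),zl,zh in[('blocktop',(190,225,230,268),.016,.028),('collar/handle',(190,225,230,268),.04,.09),('tracktop',(295,190,410,235),.024,.034),('damper',(295,190,410,235),.036,.06)]:
    P=C[y0:y1,x0:x1].reshape(-1,3);P=P[(P[:,2]>zl)&(P[:,2]<zh)]
    r=cv2.minAreaRect((P[:,:2]*1000).astype(np.float32));print('top',nm,len(P),P.mean(0).round(4),r,np.percentile(P[:,2],[5,50,95]).round(4))
for nm,(x0,y0,x1,y1),zl,zh in[('blocktop',(350,280,410,340),.016,.028),('handle',(350,280,410,340),.048,.09),('tracktop',(320,165,370,235),.024,.034),('damper',(320,165,370,235),.036,.06)]:
    P=D[y0:y1,x0:x1].reshape(-1,3);P=P[(P[:,2]>zl)&(P[:,2]<zh)]
    r=cv2.minAreaRect((P[:,:2]*1000).astype(np.float32));print('side',nm,len(P),P.mean(0).round(4),r,np.percentile(P[:,2],[5,50,95]).round(4))
```

```text
top blocktop 281 [0.4403 0.2915 0.0212] ((441.04510498046875, 294.18548583984375), (51.902706146240234, 69.83860778808594), 80.04026794433594) [0.0174 0.0212 0.0252]
top collar/handle 83 [0.4416 0.2931 0.0599] ((442.2928771972656, 294.63531494140625), (13.506105422973633, 35.145259857177734), 81.69270324707031) [0.0432 0.0628 0.0678]
top tracktop 957 [ 0.5207 -0.1238  0.0286] ((522.2157592773438, -132.5696563720703), (42.11582946777344, 260.1527099609375), 8.61607551574707) [0.0248 0.0286 0.0323]
top damper 160 [ 0.5309 -0.1905  0.0448] ((534.38037109375, -202.66354370117188), (30.471153259277344, 110.8198471069336), 5.715932846069336) [0.0382 0.0453 0.0492]
side blocktop 638 [0.4425 0.3028 0.0207] ((442.2634582519531, 295.2919006347656), (55.199302673339844, 70.41549682617188), 80.28035736083984) [0.0176 0.0207 0.0236]
side handle 242 [0.4433 0.2992 0.0591] ((443.1257629394531, 296.5074157714844), (16.556659698486328, 35.8996696472168), 79.77018737792969) [0.0492 0.0607 0.0655]
side tracktop 656 [ 0.5199 -0.102   0.0275] ((523.2515869140625, -130.2552032470703), (42.40119171142578, 264.6543273925781), 8.495055198669434) [0.0245 0.0277 0.0301]
side damper 117 [ 0.5318 -0.1845  0.0427] ((530.7527465820312, -181.7562713623047), (26.48626708984375, 74.97315979003906), 8.570226669311523) [0.0372 0.0435 0.0464]
```

View pics/c.png

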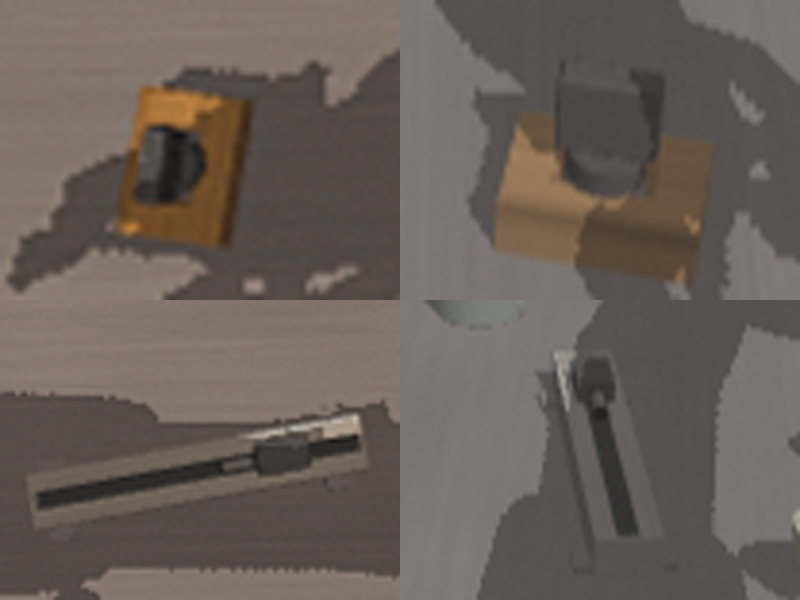

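The crop confirms the grey stop in the beech block, handle roughly along world x. It also shows the damper on the far half of the track with its plunger tip at top pixel (358,213). I'll go above the stop.

```bash
cat >> h.py <<'E'
from scipy.spatial.transform import Rotation as Ro
def togo(x,y,z,yaw):
    s=telemetry.observe();R=Ro.from_euler('xyz',s['tool_rot']).as_matrix();T=Ro.from_euler('xyz',[np.pi,0,np.radians(yaw)]).as_matrix()
    print('t',round(s['clock'],2),'pos',s['position'].round(4),'yaw',np.degrees(s['tool_rot']).round(2),'F',s['force'].round(1),'w',round(s['grip_width'],4),'j7',s['qpos'][6].round(2))
    print('togo mm (tool axes now)',(R.T@(np.array([x,y,z])-s['position'])*1000).round(1),'turn',np.degrees(Ro.from_matrix(R.T@T).as_rotvec()).round(2))
E
r="0.085 -0.030 -0.0187 0.010 0 0 0"
python3 -m crank '0.085 -0.030 -0.0187 0.010 0 0 0;0.085 -0.030 -0.0187 0.010 0 0 0;0.085 -0.030 -0.0187 0.010 0 0 0;0.085 -0.030 -0.0187 0.010 0 0 0;0.085 -0.030 -0.0187 0.010 0 0 0;0.085 -0.030 -0.0187 0.010 0 0 0;0.085 -0.030 -0.0187 0.010 0 0 0;0.085 -0.030 -0.0187 0.010 0 0 0' 25
python3 -m crank '0.05 -0.033 -0.019 0.010 0 0 0;0.05 0 0 0 0 0 -5.2;0.05 0 0 0 0 0 -5.2;0.05 0 0 0 0 0 -5.2;0.05 0 0 0 0 0 0;0.05 0 0 0 0 0 0;0.05 0 0 0 0 0 0;0.05 0 0 0 0 0 0'
python3 - <<'E'
from h import *
togo(.4422,.2951,.056,170.2)
t=grab_frame('top')
p=plane(t,357.7,213.4,.038);print('tip',p)
c=np.array([.5225,-.1315]);d=np.array([np.sin(np.radians(8.55)),-np.cos(np.radians(8.55))]);print('tip along',(p[:2]-c)@d)
E
```

```text
clock: 0.87
position: [0.4211, 0.3252, 0.1699]
tool_rot: [3.141, 0.0, 2.699]
force: [0.9, 0.8, 0.3]
grip_width: 0.0851
finger_force: 0.0
clock: 1.53
position: [0.4421, 0.2955, 0.1603]
tool_rot: [-3.141, 0.0, 2.969]
force: [0.2, 0.7, -0.5]
grip_width: 0.0499
finger_force: 0.0
t 1.53 pos [0.4421 0.2955 0.1603] yaw [-179.99    0.    170.11] F [ 0.2  0.7 -0.5] w 0.0499 j7 0.64
togo mm (tool axes now) [-1.000e-01 -4.000e-01  1.043e+02] turn [-0.01  0.   -0.09]
tip [ 0.52395494 -0.15295852  0.038     ]
tip along 0.021436350300246636
```

```bash
python3 -m crank '0.05 0 -0.0004 0.020 0 0 0;0.05 0 0 0.020 0 0 0;0.05 0 0 0.020 0 0 0;0.05 0 0 0.015 0 0 0;0.05 0 0 0.012 0 0 0;0.05 0 0 0.010 0 0 0;0.05 0 0 0.007 0 0 0;0.05 0 0 0 0 0 0'
python3 -m crank '0.0 0 0 0 0 0 0;0.0 0 0 0 0 0 0;0.0 0 0 0 0 0 0;0.0 0 0 0 0 0 0;0.0 0 0 0 0 0 0;0.0 0 0 0 0 0 0;0.0 0 0 0 0 0 0;0.0 0 0 0 0 0 0' 50
python3 -c "
from h import *
togo(.4422,.2951,.056,170.2)"
```

```text
clock: 2.25
position: [0.4417, 0.2948, 0.0552]
tool_rot: [-3.14, -0.001, 2.971]
force: [-1.1, -0.0, -0.2]
grip_width: 0.0502
finger_force: 0.0
clock: 2.92
position: [0.4425, 0.2952, 0.057]
tool_rot: [3.141, 0.001, 2.971]
force: [-1.7, -0.8, 8.1]
grip_width: 0.011
finger_force: 50.5
t 2.92 pos [0.4425 0.2952 0.057 ] yaw [1.7995e+02 4.0000e-02 1.7022e+02] F [-1.7 -0.8  8.1] w 0.011 j7 0.62
togo mm (tool axes now) [ 0.3 -0.2  1. ] turn [0.05 0.04 0.02]
```

```bash
python3 -m crank '0 0 0 -0.004 0 0 0;0 0 0 -0.008 0 0 0;0 0 0 -0.012 0 0 0;0 0 0 -0.015 0 0 0;0 0 0 -0.018 0 0 0;0 0 0 -0.015 0 0 0;0 0 0 -0.010 0 0 0;0 0 0 0 0 0 0'
python3 -c "
from h import *
togo(.5135,-.0722,.130,98.6)"
```

```text
clock: 3.58
position: [0.443, 0.2955, 0.1409]
tool_rot: [3.139, 0.002, 2.971]
force: [-0.6, 0.2, -2.1]
grip_width: 0.0116
finger_force: 49.5
t 3.58 pos [0.443  0.2955 0.1409] yaw [1.7985e+02 1.4000e-01 1.7021e+02] F [-0.6  0.2 -2.1] w 0.0116 j7 0.64
togo mm (tool axes now) [-131.9 -350.4   10.3] turn [2.200e-01 3.000e-02 7.161e+01]
```

```bash
python3 -m crank '0 -0.004 -0.0105 0 0 0 0;0 -0.008 -0.021 0 0 0 0;0 -0.011 -0.029 0 0 0 0;0 -0.012 -0.032 0 0 0 0;0 -0.012 -0.032 0 0 0 0;0 -0.012 -0.032 0 0 0 0;0 -0.012 -0.032 0 0 0 0;0 -0.012 -0.032 0 0 0 0'
python3 -m crank '0 -0.012 -0.032 0 0 0 0;0 -0.012 -0.032 0 0 0 0;0 -0.011 -0.029 0 0 0 0;0 -0.008 -0.021 0 0 0 0;0 -0.006 -0.014 0 0 0 0;0 0 0 0 0 0 5;0 0 0 0 0 0 7;0 0 0 0 0 0 7'
python3 -m crank '0 0 0 0 0 0 7;0 0 0 0 0 0 7;0 0 0 0 0 0 7;0 0 0 0 0 0 7;0 0 0 0 0 0 7;0 0 0 0 0 0 7;0 0 0 0 0 0 6;0 0 0 0 0 0 4.6'
python3 -c "
from h import *
togo(.5135,-.0722,.110,98.6)"
```

```text
clock: 4.25
position: [0.4859, 0.0612, 0.1376]
tool_rot: [-3.141, -0.001, 2.971]
force: [1.5, 0.3, -0.6]
grip_width: 0.0112
finger_force: 49.5
clock: 4.92
position: [0.5122, -0.0721, 0.1374]
tool_rot: [-3.141, -0.001, 2.632]
force: [0.5, 0.0, -0.8]
grip_width: 0.0112
finger_force: 49.5
clock: 5.58
position: [0.5123, -0.0715, 0.1375]
tool_rot: [-3.14, 0.0, 1.715]
force: [-0.0, -0.8, -1.2]
grip_width: 0.0108
finger_force: 49.5
t 5.58 pos [ 0.5123 -0.0715  0.1375] yaw [-1.7991e+02  2.0000e-02  9.8270e+01] F [-0.  -0.8 -1.2] w 0.0108 j7 0.38
togo mm (tool axes now) [-0.9  1.1 27.5] turn [-0.09  0.02 -0.33]
```

```bash
python3 -m crank '0 -0.001 0.001 0.006 0 0 0;0 0 0 0.008 0 0 -0.3;0 0 0 0.010 0 0 0;0 0 0 0.010 0 0 0;0 0 0 0.006 0 0 0;0 0 0 0.002 0 0 0;0 0 0 0 0 0 0;0 0 0 0 0 0 0'
python3 - <<'E'
from h import *
togo(.5135,-.0722,.095,98.6)
t=grab_frame('top');s=grab_frame('side')
def crop(f,x,y,w,h): return cv2.resize(cv2.cvtColor(f['pixels'][y:y+h,x:x+w],cv2.COLOR_RGB2BGR),(400,400),interpolation=cv2.INTER_CUBIC)
cv2.imwrite('pics/d.png',np.hstack([crop(t,300,170,100,100),crop(s,300,150,90,90)]))
np.savez('d.npz',t=t['pixels'],s=s['pixels'])
E
```

```text
clock: 6.25
position: [0.5143, -0.0718, 0.0963]
tool_rot: [-3.142, -0.0, 1.727]
force: [-0.5, -0.7, -1.0]
grip_width: 0.0113
finger_force: 49.5
t 6.25 pos [ 0.5143 -0.0718  0.0963] yaw [-180.     -0.     98.93] F [-0.5 -0.7 -1. ] w 0.0113 j7 0.41
togo mm (tool axes now) [-0.3 -0.8  1.3] turn [-0.   -0.    0.33]
```

View pics/d.png

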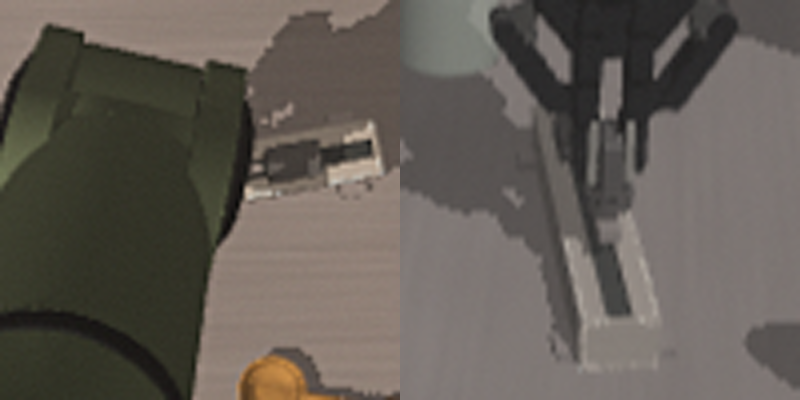

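Run:
```python
from h import *
d=np.load('d.npz');s=grab_frame('side');t=grab_frame('top')
th=np.radians(8.55);ax=np.array([np.sin(th),-np.cos(th)]);la=np.array([np.cos(th),np.sin(th)]);c=np.array([.5225,-.1315])
def rd(n): return cv2.imread('pics/'+n).astype(float).mean(2)
g=rd('side0.png')
def slot(f,g,rng,horizontal):
    P=[]
    for a in np.arange(*rng,.003):
        L=np.arange(-.019,.0191,.0005);pts=[proj(f,[*(c+ax*a+la*l),.030]) for l in L]
        m=np.array(pts,np.float32);v=cv2.remap(g.astype(np.float32),m[None,:,0],m[None,:,1],cv2.INTER_LINEAR)[0]
        base=np.median(np.r_[v[:8],v[-8:]]);w=np.clip(base-5-v,0,None);w[np.abs(L)>.013]=0
        if w.sum()>100:P.append((a,(w*L).sum()/w.sum()))
    P=np.array(P);k=np.polyfit(P[:,0],P[:,1],1);r=P[:,1]-np.polyval(k,P[:,0]);print(len(P),'lateral mm at -60,0:',np.polyval(k,[-.06,0])*1e3,'angle deg',np.degrees(k[0]),'rms',r.std()*1e3)
print('side');slot(s,g,(-.11,-.01),0)
print('top');slot(t,rd('top0.png'),(-.11,-.01),0)
# now image: dump profile
g=cv2.cvtColor(s['pixels'],cv2.COLOR_RGB2GRAY)
p=telemetry.observe()['position']
for z in(.115,.105,.095,.09,.085,.08,.07,.065,.05):
    u=proj(s,[p[0],p[1],z]);print(z,u.round(2),g[int(round(u[1])),int(u[0])-11:int(u[0])+13])
```

```text
side
34 lateral mm at -60,0: [0.96072148 1.00980861] angle deg 0.04687475817789689 rms 0.09441830461527842
top
34 lateral mm at -60,0: [0.2324337  0.29470765] angle deg 0.05946723954424139 rms 0.1569208323181869
0.115 [346.55 175.02] [ 53  52  50  38  39  43  44  44  44  66 144 110 114 120  40  36  40  40
  43  44  43  52  88  99]
0.105 [346.41 178.85] [ 50  62  62  47  40  39  39  80 114  95  67  84  86  63  44  48 115 114
  47  42  59 118 119 118]
0.095 [346.28 182.66] [ 62  54  65  55  42  44  43  80 115  77  54  90  88  88  88  74 114  95
  46  43  82 119 119 118]
0.09 [346.21 184.56] [ 79  55  54  54  46  46  42  86 113  69  55  76  77  77  78  79 115  97
  48  44  80 120 119 120]
0.085 [346.14 186.44] [ 92  74  82  51  41  43  44  98 115  67  55  78  78  78  77  88 114  97
  46  45  88 119 121 120]
0.08 [346.08 188.32] [ 99 100 100  75  51  43  44 102 113  69  58  77  76  76  77  86 114  98
  66  82 120 120 121 119]
0.07 [345.95 192.05] [ 98  97  97  99  99  75  52  59  72  63  54  65  76  76  76  77  65  73
  93 120 118 120 121 122]
0.065 [345.88 193.91] [ 85  98  99  99  99  99  53  53  57  68  67  68  73  75  70  79  78  76
 106 120 119 121 122 120]
0.05 [345.69 199.44] [ 72  84  98  98  99  99  98  66  52  59  92  96  96  96 100 140 143 149
 137 120 119 120 120 121]
```

Run:
```python
from h import *
s=grab_frame('side');g=cv2.cvtColor(s['pixels'],cv2.COLOR_RGB2GRAY).astype(float)
st=telemetry.observe();p=st['position'];R=Ro.from_euler('xyz',st['tool_rot']).as_matrix()
for v in(182,184,186,188):
    r=g[v]
    e1=342.5-(r[342]-r[341])/(r[343]-r[341]); e2=351.5+(r[352]-r[353])/(r[351]-r[353]); m=(e1+e2)/2
    # rays: find z on pad front plane whose row is v
    for off in (.011,.009):
        zs=np.linspace(.07,.11,400);q=[proj(s,[*(p+R[:,0]*off)[:2],z]) for z in zs];k=np.argmin([abs(a[1]-v) for a in q])
        dx=(q[k][0]-m)*(-1)  # px measured-pred
        print(v,off,round(e1,2),round(e2,2),round(m,2),q[k].round(2),'z',zs[k].round(3),'meas-pred mm in x',round(-(m-q[k][0])*2.2,2), 'D',s['depth'][v,343])
c=np.array([.5225,-.1315]);th=np.radians(8.6);la=np.array([np.cos(th),np.sin(th)]);print('tcp lateral mm',(p[:2]-c)@la*1e3,'yaw',np.degrees(st['tool_rot'][2]))
```

```text
182 0.011 341.99 352.37 347.18 [347. 182.] z 0.102 meas-pred mm in x -0.39 D 1.1695286
182 0.009 341.99 352.37 347.18 [346.87 182.  ] z 0.101 meas-pred mm in x -0.67 D 1.1695286
184 0.011 341.98 352.23 347.1 [346.93 183.99] z 0.097 meas-pred mm in x -0.38 D 1.1721781
184 0.009 341.98 352.23 347.1 [346.8  183.99] z 0.096 meas-pred mm in x -0.66 D 1.1721781
186 0.011 341.75 352.24 346.99 [346.86 185.98] z 0.092 meas-pred mm in x -0.3 D 1.174018
186 0.009 341.75 352.24 346.99 [346.73 186.01] z 0.091 meas-pred mm in x -0.58 D 1.174018
188 0.011 341.69 352.15 346.92 [346.78 188.  ] z 0.087 meas-pred mm in x -0.3 D 1.1765513
188 0.009 341.69 352.15 346.92 [346.66 187.99] z 0.086 meas-pred mm in x -0.57 D 1.1765513
tcp lateral mm 0.961448764052486 yaw 98.93492513016031
```

```bash
python3 -m crank '0 0 0.0002 0.004 0 0 0.3;0 0 0 0.004 0 0 0;0 0 0 0.002 0 0 0;0 0 0 0.001 0 0 0;0 0 0 0.001 0 0 0;0 0 0 0.001 0 0 0;0 0 0 0.001 0 0 0;0 0 0 0 0 0 0'
python3 -m crank '0 0 0 0.0007 0 0 0;0 0 0 0.0007 0 0 0;0 0 0 0.0007 0 0 0;0 0 0 0.0007 0 0 0;0 0 0 0.0007 0 0 0;0 0 0 0.0007 0 0 0;0 0 0 0 0 0 0;0 0 0 0 0 0 0'
python3 -c "
from h import *
togo(.5135,-.0722,.065,98.6)"
```

```text
clock: 7.17
position: [0.5144, -0.0717, 0.0822]
tool_rot: [-3.141, -0.0, 1.721]
force: [0.3, -0.2, -0.5]
grip_width: 0.0111
finger_force: 49.5
clock: 7.83
position: [0.5144, -0.0717, 0.0781]
tool_rot: [-3.141, 0.0, 1.721]
force: [-0.3, 0.3, -0.6]
grip_width: 0.0116
finger_force: 49.5
t 7.83 pos [ 0.5144 -0.0717  0.0781] yaw [-179.99    0.     98.63] F [-0.3  0.3 -0.6] w 0.0116 j7 0.42
togo mm (tool axes now) [-0.4 -1.  13.1] turn [-0.01  0.    0.03]
```

```bash
python3 -m crank '0 0 0 0.0007 0 0 0;0 0 0 0.0007 0 0 0;0 0 0 0.0007 0 0 0;0 0 0 0.0007 0 0 0;0 0 0 0.0007 0 0 0;0 0 0 0 0 0 0;0 0 0 0 0 0 0;0 0 0 0 0 0 0'
python3 -c "
from h import *
togo(.5135,-.0722,.065,98.6)"
```

```text
clock: 8.5
position: [0.5145, -0.0717, 0.0747]
tool_rot: [3.141, 0.0, 1.721]
force: [-0.8, 1.2, 3.5]
grip_width: 0.0113
finger_force: 50.1
t 8.5 pos [ 0.5145 -0.0717  0.0747] yaw [179.99   0.    98.63] F [-0.8  1.2  3.5] w 0.0113 j7 0.42
togo mm (tool axes now) [-0.4 -1.   9.7] turn [0.01 0.   0.03]
```

```bash
python3 -m crank '0 0 0 0.0007 0 0 0;0 0 0 0.0007 0 0 0;0 0 0 0.0007 0 0 0;0 0 0 0 0 0 0;0 0 0 0 0 0 0;0 0 0 0 0 0 0;0 0 0 0 0 0 0;0 0 0 0 0 0 0'
python3 -c "
from h import *
togo(.5135,-.0722,.065,98.6)
f=grab_frame('side');D=cloud(f)[165:215,335:360].reshape(-1,3);g=grab_frame('side')
cv2.imwrite('pics/e.png',cv2.resize(cv2.cvtColor(f['pixels'][150:240,300:390],cv2.COLOR_RGB2BGR),(500,500),interpolation=cv2.INTER_CUBIC))"
```

```text
clock: 9.17
position: [0.5144, -0.0716, 0.0725]
tool_rot: [3.142, 0.0, 1.721]
force: [-1.2, 1.2, 4.5]
grip_width: 0.0108
finger_force: 50.2
t 9.17 pos [ 0.5144 -0.0716  0.0725] yaw [180.     0.    98.63] F [-1.2  1.2  4.5] w 0.0108 j7 0.42
togo mm (tool axes now) [-0.4 -1.   7.5] turn [0.   0.   0.03]
```

View pics/e.png

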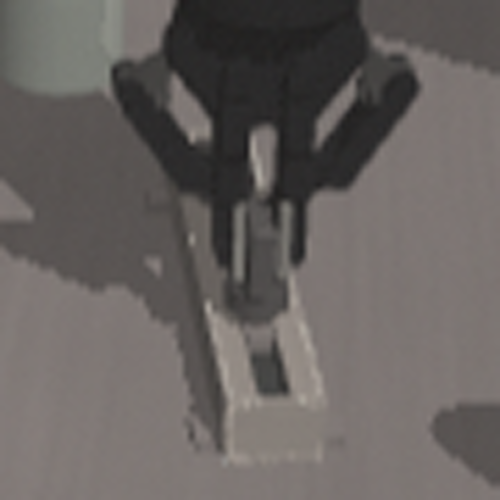

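```bash
python3 -m crank '0 0 0 0.0008 0 0 0;0 0 0 0.0008 0 0 0;0 0 0 0.0008 0 0 0;0 0 0 0.0008 0 0 0;0 0 0 0.0008 0 0 0;0 0 0 0.0007 0 0 0;0 0 0 0.0006 0 0 0;0 0 0 0 0 0 0'
python3 -m crank '0 0 0 0.0004 0 0 0;0 0 0 0 0 0 0;0 0 0 0 0 0 0;0 0 0 0 0 0 0;0 0 0 0 0 0 0;0 0 0 0 0 0 0;0 0 0 0 0 0 0;0 0 0 0 0 0 0'
python3 -c "
from h import *
togo(.5135,-.0722,.0665,98.6)"
```

```text
clock: 9.93
position: [0.5145, -0.0716, 0.0671]
tool_rot: [3.142, -0.0, 1.721]
force: [0.2, 2.1, 5.7]
grip_width: 0.0112
finger_force: 50.5
clock: 10.6
position: [0.5144, -0.0716, 0.0668]
tool_rot: [3.142, -0.0, 1.721]
force: [-0.7, 0.8, 6.1]
grip_width: 0.0112
finger_force: 50.5
t 10.6 pos [ 0.5144 -0.0716  0.0668] yaw [180.    -0.    98.63] F [-0.7  0.8  6.1] w 0.0112 j7 0.42
togo mm (tool axes now) [-0.4 -1.   0.3] turn [ 0.   -0.    0.03]
```

```bash
python3 -m crank '0 0 0 0.0003 0 0 0;0 0 0 0 0 0 2;0 0 0 0 0 0 4;0 0 0 0 0 0 5;0 0 0 0 0 0 5;0 0 0 0 0 0 5;0 0 0 0 0 0 5;0 0 0 0 0 0 4'
python3 -c "
from h import *
togo(.5144,-.0716,.0665,8.6)"
```

```text
clock: 11.27
position: [0.515, -0.0719, 0.0667]
tool_rot: [3.14, -0.0, 1.193]
force: [1.7, -0.7, 6.7]
grip_width: 0.0113
finger_force: 50.5
t 11.27 pos [ 0.515  -0.0719  0.0667] yaw [179.92  -0.    68.36] F [ 1.7 -0.7  6.7] w 0.0113 j7 0.06
togo mm (tool axes now) [ 0.1 -0.7  0.2] turn [ 7.000e-02 -4.000e-02  5.976e+01]
```

```bash
python3 -m crank '0 0 0 0 0 0 5;0 0 0 0 0 0 6;0 0 0 0 0 0 6;0 0 0 0 0 0 6;0 0 0 0 0 0 6;0 0 0 0 0 0 6;0 0 0 0 0 0 6;0 0 0 0 0 0 6'
python3 -m crank '0 0 0 0 0 0 6;0 0 0 0 0 0 5;0 0 0 0 0 0 2;0 0 0 0 0 0 0;0 0 0 0 0 0 0;0 0 0 0 0 0 0;0 0 0 0 0 0 0;0 0 0 0 0 0 0'
python3 -c "
from h import *
togo(.5144,-.0716,.0695,8.6)"
```

```text
clock: 11.93
position: [0.5149, -0.0721, 0.0667]
tool_rot: [3.14, -0.001, 0.372]
force: [0.7, -1.2, 6.7]
grip_width: 0.0112
finger_force: 50.5
clock: 12.6
position: [0.5147, -0.0721, 0.0666]
tool_rot: [3.141, -0.001, 0.15]
force: [1.1, -0.7, 6.5]
grip_width: 0.0114
finger_force: 50.5
t 12.6 pos [ 0.5147 -0.0721  0.0666] yaw [ 1.7995e+02 -3.0000e-02  8.6100e+00] F [ 1.1 -0.7  6.5] w 0.0114 j7 -0.68
togo mm (tool axes now) [-0.3 -0.5 -2.9] turn [ 0.05 -0.03  0.01]
```

```bash
python3 -m crank '0 0 0 -0.0005 0 0 0;0 0 0 -0.0005 0 0 0;0 0 0 -0.0005 0 0 0;0 0 0 -0.0005 0 0 0;0 0 0 0 0 0 0;0 0 0 0 0 0 0;0 0 0 0 0 0 0;0 0 0 0 0 0 0'
python3 -c "
from h import *
togo(.5144,-.0716,.0695,8.6)"
```

```text
clock: 13.27
position: [0.5147, -0.0721, 0.0686]
tool_rot: [3.141, -0.001, 0.15]
force: [0.5, -0.8, 6.1]
grip_width: 0.0111
finger_force: 50.4
t 13.27 pos [ 0.5147 -0.0721  0.0686] yaw [ 1.7995e+02 -3.0000e-02  8.6100e+00] F [ 0.5 -0.8  6.1] w 0.0111 j7 -0.69
togo mm (tool axes now) [-0.3 -0.5 -0.9] turn [ 0.05 -0.03  0.01]
```

```bash
python3 -m crank '0 0 0.001 0 0 0 0;0 0 0.002 0 0 0 0;0 0 0.004 0 0 0 0;0 0 0.004 0 0 0 0;0 0 0.004 0 0 0 0;0 0 0.004 0 0 0 0;0 0 0.004 0 0 0 0;0 0 0.004 0 0 0 0'
python3 -m crank '0 0 0.004 0 0 0 0;0 0 0.004 0 0 0 0;0 0 0.004 0 0 0 0;0 0 0.004 0 0 0 0;0 0 0.004 0 0 0 0;0 0 0.004 0 0 0 0;0 0 0.003 0 0 0 0;0 0 0.001 0 0 0 0'
python3 -m crank '0 0 0.0008 0 0 0 0;0 0 0.0008 0 0 0 0;0 0 0.0008 0 0 0 0;0 0 0.0006 0 0 0 0;0 0 0 0 0 0 0;0 0 0 0 0 0 0;0 0 0 0 0 0 0;0 0 0 0 0 0 0'
python3 - <<'E'
from h import *
togo(.5246,-.1457,.0695,8.6)
f=grab_frame('side');t=grab_frame('top')
a=cv2.resize(f['pixels'][150:230,300:380],(400,400),interpolation=cv2.INTER_CUBIC);b=cv2.resize(t['pixels'][170:250,320:400],(400,400),interpolation=cv2.INTER_CUBIC)
cv2.imwrite('pics/g.png',cv2.cvtColor(np.hstack([b,a]),cv2.COLOR_RGB2BGR))
E
```

```text
clock: 13.93
position: [0.5185, -0.0981, 0.0684]
tool_rot: [-3.141, 0.0, 0.151]
force: [0.5, 2.5, 6.3]
grip_width: 0.0113
finger_force: 50.4
clock: 14.6
position: [0.5227, -0.1262, 0.0684]
tool_rot: [-3.141, 0.0, 0.15]
force: [-0.6, 3.2, 5.6]
grip_width: 0.011
finger_force: 50.4
clock: 15.27
position: [0.5231, -0.1288, 0.0684]
tool_rot: [-3.141, 0.0, 0.151]
force: [0.3, 2.5, 6.9]
grip_width: 0.0109
finger_force: 50.5
t 15.27 pos [ 0.5231 -0.1288  0.0684] yaw [-1.7998e+02  1.0000e-02  8.6400e+00] F [0.3 2.5 6.9] w 0.0109 j7 -0.61
togo mm (tool axes now) [-1.1 17.  -1.1] turn [-0.02  0.01  0.04]
```

View pics/g.png

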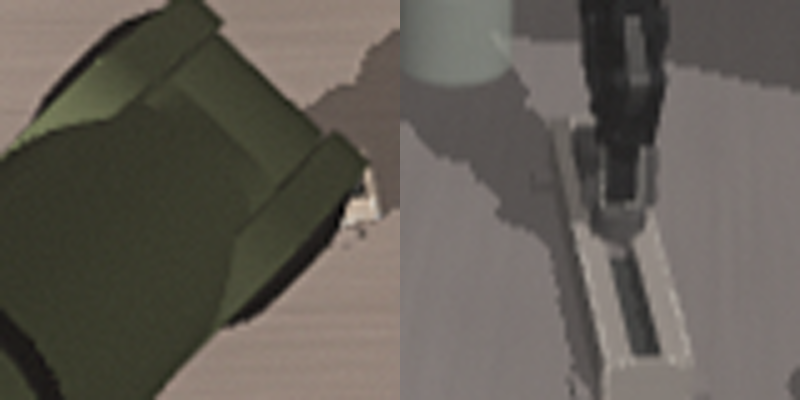

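Run:
```python
from h import *
t=grab_frame('top');s=grab_frame('side')
c=np.array([.5231,-.1313]);th=np.radians(8.6);ax=np.array([np.sin(th),-np.cos(th)]);la=np.array([np.cos(th),np.sin(th)])
for f,n in((t,'top0.png'),(s,'side0.png')):
    g=cv2.imread('pics/'+n).astype(np.float32).mean(2)
    for z,l,r in((.047,0,(.03,.1)),(.047,.006,(.03,.1)),(.047,-.006,(.03,.1)),(.043,0,(-.01,.06))):
        A=np.arange(*r,.002);m=np.array([proj(f,[*(c+ax*a+la*l),z]) for a in A],np.float32)
        print(n,z,l,'from',r[0],cv2.remap(g,m[None,:,0],m[None,:,1],1)[0].astype(int))
```

```text
top0.png 0.047 0 from 0.03 [80 79 78 79 80 81 69 55 39 48 54 57 57 56 54 55 56 57 57 57 57 56 55 55
 57 57 56 57 50 43 42 43 43 42 42]
top0.png 0.047 0.006 from 0.03 [80 73 76 79 81 84 83 74 53 44 52 54 55 54 54 55 58 60 62 65 68 70 73 78
 78 76 76 75 73 77 85 91 82 76 75]
top0.png 0.047 -0.006 from 0.03 [52 53 56 61 63 61 56 43 41 44 52 55 57 57 57 57 56 56 56 57 56 56 58 57
 57 58 57 54 46 53 55 52 49 50 54]
top0.png 0.043 0 from -0.01 [43 42 41 42 43 43 43 42 43 43 42 42 41 35 35 44 68 77 80 81 83 82 80 81
 81 81 71 58 42 46 54 57 57 56 54]
side0.png 0.047 0 from 0.03 [71 66 62 58 54 53 56 58 59 60 61 62 62 62 62 62 61 61 60 60 60 60 61 63
 65 67 71 75 79 82 85 87 87 86 86]
side0.png 0.047 0.006 from 0.03 [50 49 49 51 52 54 56 58 59 60 60 60 61 63 64 64 65 66 67 69 71 74 78 82
 82 82 83 84 85 86 86 87 87 86 86]
side0.png 0.047 -0.006 from 0.03 [53 52 52 53 53 55 56 57 58 58 59 60 61 61 61 62 62 61 60 60 60 61 61 64
 68 71 77 82 88 89 91 92 90 88 85]
side0.png 0.043 0 from -0.01 [53 52 50 48 44 40 36 35 35 34 36 37 41 53 65 72 77 83 84 84 84 82 80 78
 73 66 61 56 53 53 55 57 59 60 61]
```

```bash
for i in 1; do python3 -m crank '0 0 0.0003 0 0 0 0;0 0 0.0003 0 0 0 0;0 0 0.0003 0 0 0 0;0 0 0.0003 0 0 0 0;0 0 0.0003 0 0 0 0;0 0 0.0003 0 0 0 0;0 0 0.0003 0 0 0 0;0 0 0.0003 0 0 0 0'; done
python3 -m crank '0 0 0.0003 0 0 0 0;0 0 0.0003 0 0 0 0;0 0 0.0003 0 0 0 0;0 0 0.0003 0 0 0 0;0 0 0.0003 0 0 0 0;0 0 0.0003 0 0 0 0;0 0 0.0003 0 0 0 0;0 0 0.0003 0 0 0 0'
python3 -m crank '0 0 0.0003 0 0 0 0;0 0 0.0003 0 0 0 0;0 0 0.0003 0 0 0 0;0 0 0.0003 0 0 0 0;0 0 0.0003 0 0 0 0;0 0 0.0003 0 0 0 0;0 0 0.0003 0 0 0 0;0 0 0.0003 0 0 0 0'
python3 -m crank '0 0 0.0003 0 0 0 0;0 0 0.0003 0 0 0 0;0 0 0.0003 0 0 0 0;0 0 0.0003 0 0 0 0;0 0 0.0003 0 0 0 0;0 0 0.0003 0 0 0 0;0 0 0.0003 0 0 0 0;0 0 0.0003 0 0 0 0'
```

```text
clock: 16.13
position: [0.5235, -0.131, 0.0684]
tool_rot: [-3.141, 0.0, 0.151]
force: [-0.0, 3.5, 6.7]
grip_width: 0.0112
finger_force: 50.4
clock: 16.8
position: [0.5239, -0.1334, 0.0684]
tool_rot: [-3.141, 0.0, 0.151]
force: [-1.5, 2.6, 6.0]
grip_width: 0.0112
finger_force: 50.4
clock: 17.47
position: [0.5242, -0.1355, 0.0684]
tool_rot: [-3.14, 0.0, 0.151]
force: [-0.2, 5.2, 6.8]
grip_width: 0.0112
finger_force: 50.5
clock: 18.13
position: [0.5245, -0.1377, 0.0684]
tool_rot: [-3.14, 0.0, 0.151]
force: [-1.2, 6.0, 6.3]
grip_width: 0.0112
finger_force: 50.5
```

```bash
python3 -m crank '0 0 0.0005 0 0 0 0;0 0 0.0005 0 0 0 0;0 0 0.0005 0 0 0 0;0 0 0.0005 0 0 0 0;0 0 0.0005 0 0 0 0;0 0 0.0005 0 0 0 0;0 0 0 0 0 0 0;0 0 0 0 0 0 0'
python3 -m crank '0 0 0 -0.0003 0 0 0;0 0 0 -0.0003 0 0 0;0 0 0 -0.0002 0 0 0;0 0 0 0 0 0 0;0 0 0 0 0 0 0;0 0 0 0 0 0 0;0 0 0 0 0 0 0;0 0 0 0 0 0 0'
python3 -m crank '0 0 0 -0.0002 0 0 0;0 0 0 -0.0002 0 0 0;0 0 0 0 0 0 0;0 0 0 0 0 0 0;0 0 0 0 0 0 0;0 0 0 0 0 0 0;0 0 0 0 0 0 0;0 0 0 0 0 0 0'
```

```text
clock: 18.8
position: [0.525, -0.1407, 0.0684]
tool_rot: [-3.14, 0.0, 0.151]
force: [-0.2, 4.1, 6.8]
grip_width: 0.0109
finger_force: 50.5
clock: 19.47
position: [0.5249, -0.1408, 0.0691]
tool_rot: [-3.141, 0.0, 0.151]
force: [-0.2, 6.1, 4.3]
grip_width: 0.0115
finger_force: 50.1
clock: 20.13
position: [0.525, -0.1408, 0.0695]
tool_rot: [-3.141, 0.0, 0.151]
force: [-0.1, 6.3, 4.4]
grip_width: 0.0107
finger_force: 50.1
```

```bash
python3 -m crank '0 0 0 -0.0002 0 0 0;0 0 0 -0.0002 0 0 0;0 0 0 -0.0002 0 0 0;0 0 0 0 0 0 0;0 0 0 0 0 0 0;0 0 0 0 0 0 0;0 0 0 0 0 0 0;0 0 0 0 0 0 0'
python3 -m crank '0 0 0 -0.0002 0 0 0;0 0 0 -0.0002 0 0 0;0 0 0 -0.0002 0 0 0;0 0 0 0 0 0 0;0 0 0 0 0 0 0;0 0 0 0 0 0 0;0 0 0 0 0 0 0;0 0 0 0 0 0 0'
```

```text
clock: 20.8
position: [0.5249, -0.1407, 0.07]
tool_rot: [-3.141, 0.0, 0.151]
force: [0.7, 4.8, 2.2]
grip_width: 0.0115
finger_force: 49.8
clock: 21.47
position: [0.5249, -0.1407, 0.0702]
tool_rot: [-3.141, 0.001, 0.151]
force: [3.9, 3.8, -11.8]
grip_width: 0.0112
finger_force: 49.0
```

```bash
python3 -m crank '0 0 0 0.0002 0 0 0;0 0 0 0.0002 0 0 0;0 0 0 0 0 0 0;0 0 0 0 0 0 0;0 0 0 0 0 0 0;0 0 0 0 0 0 0;0 0 0 0 0 0 0;0 0 0 0 0 0 0' 30
python3 -m crank '0.013 0 0 0 0 0 0;0.015 0 0 0 0 0 0;0.018 0 0 0 0 0 0;0.022 0 0 0 0 0 0;0.026 0 0 0 0 0 0;0.030 0 0 0 0 0 0;0.034 0 0 0 0 0 0;0.034 0 0 0 0 0 0'
python3 -m crank '0.034 0 0 -0.002 0 0 0;0.034 0 0 -0.004 0 0 0;0.034 0 0 -0.008 0 0 0;0.034 0 0 -0.015 0 0 0;0.034 0 0 -0.02 0 0 0;0.034 0 0 -0.02 0 0 0;0.034 0 0 -0.02 0 0 0;0.034 0 0 -0.02 0 0 0'
python3 -m crank '0.034 -0.02 0 -0.02 0 0 0;0.034 -0.03 0 0 0 0 0;0.034 -0.03 0 0 0 0 0;0.034 -0.03 0 0 0 0 0;0.034 -0.03 0 0 0 0 0;0.034 -0.02 0 0 0 0 0;0.034 0 0 0 0 0 0;0.034 0 0 0 0 0 0'
python3 - <<'E'
from h import *
f=grab_frame('side');t=grab_frame('top')
a=cv2.resize(f['pixels'][150:230,300:380],(400,400),interpolation=cv2.INTER_CUBIC);b=cv2.resize(t['pixels'][170:250,320:400],(400,400),interpolation=cv2.INTER_CUBIC)
cv2.imwrite('pics/k.png',cv2.cvtColor(np.hstack([b,a]),cv2.COLOR_RGB2BGR))
c=np.array([.5231,-.1313]);th=np.radians(8.6);ax=np.array([np.sin(th),-np.cos(th)]);la=np.array([np.cos(th),np.sin(th)])
for n,F in(('top',t),('side',f)):
    P=cloud(F)[150:240,300:410].reshape(-1,3);a=(P[:,:2]-c)@ax;l=(P[:,:2]-c)@la
    k=(P[:,2]>.06)&(P[:,2]<.09)&(abs(l)<.04)&(abs(a)<.06)
    if k.sum()>4: print(n,k.sum(),'along',a[k].mean()*1e3,'lat',l[k].mean()*1e3,'ztop',np.percentile(P[k,2],90),cv2.minAreaRect((np.c_[a,l][k]*1000).astype(np.float32)))
    g=cv2.cvtColor(F['pixels'],cv2.COLOR_RGB2GRAY)
    if n=='top': print(g[[int(proj(F,[*(c+ax*q),.043])[1]) for q in np.arange(0,.06,.002)],[int(round(proj(F,[*(c+ax*q),.043])[0])) for q in np.arange(0,.06,.002)]])
E
```

```text
clock: 22.13
position: [0.525, -0.1407, 0.0701]
tool_rot: [-3.141, 0.001, 0.151]
force: [1.4, 4.9, -1.8]
grip_width: 0.0112
finger_force: 50.5
clock: 22.8
position: [0.525, -0.1415, 0.0705]
tool_rot: [3.142, -0.0, 0.151]
force: [0.6, 0.3, 0.5]
grip_width: 0.0342
finger_force: 0.0
clock: 23.47
position: [0.5249, -0.1416, 0.1812]
tool_rot: [3.141, -0.0, 0.15]
force: [-0.4, 0.3, 0.0]
grip_width: 0.0336
finger_force: 0.0
clock: 24.13
position: [0.3666, -0.1654, 0.2002]
tool_rot: [-3.141, -0.001, 0.15]
force: [1.3, 0.5, 0.8]
grip_width: 0.0343
finger_force: 0.0
top 55 along 7.460877494169119 lat -1.7822917802299727 ztop 0.08116420291373244 ((7.450493335723877, -1.6658611297607422), (34.93782424926758, 11.81064224243164), 88.34447479248047)
[86 70 68 68 84 86 86 92 54 54 58 36 36 52 84 65 65 71 76 76 82 63 63 42
 80 80 87 84 84 86]
side 117 along 3.454831166555328 lat -0.4814552779060471 ztop 0.0769392600230124 ((4.401755332946777, -0.5239334106445312), (35.375240325927734, 17.43001937866211), 87.10575866699219)
```

View pics/k.png

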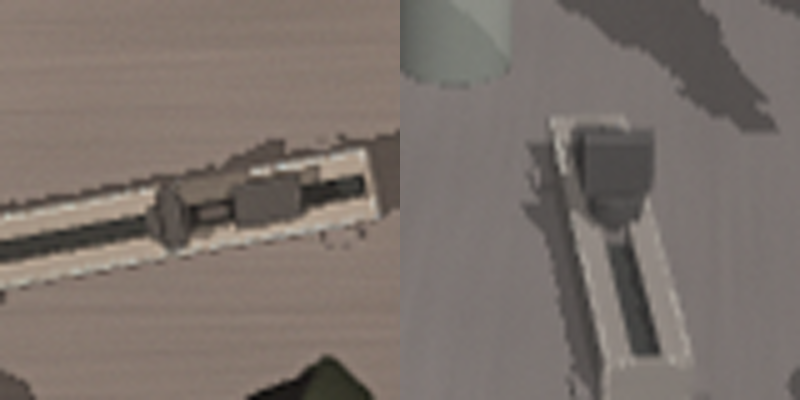

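The last view shows the stop caught, with its handle square across the track. About 24 mm of plunger is still out, so it is pressed in roughly 6 mm, and the arm is clear.

```bash
python3 -c "
from workcell import bot
print(bot.job_done())"
```

```text
the job is handed in; nothing more can be done
None
```

The job is handed in at about 24 s of the 62 s allowed; no verdict came back. By my last view the stop is caught in the track with its handle square across, the plunger is pressed about 6 mm in (estimated, ±2 mm), and the gripper is released and clear.

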